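Wedge the rocking inspection plate

ROBOT

A 6-joint arm with a two-finger parallel gripper is mounted at the origin on a cart in front of the work surface, level with it; the furniture and walls round the work are solid. World frame = base frame: x ahead of the robot, y to its left, z up, the work surface at z = 0. Lengths are in m, angles in rad, forces in N, time in s.
With the tool pointing down it reaches from about 0.3 to 0.775 m from the base axis. Payload 14.6 kg.
Tool frame: the origin (TCP) lies at the very end of the fingers, on their centre line; the grasp point (between the pads) lies 19 mm behind it; y points along the fingers, x is the direction in which the jaws open and shut, and the axes are right-handed (so a half turn about y gives the same grasp; the last joint's range is limited). The gripper opens to 94 mm and grips with 3 to 60 N. Pads are 16 mm wide; open, the fingers measure 119 mm over their backs; the gripper's body (75 mm by 177 mm) begins 78 mm behind the grasp point.
Start: joints at [1.183, 0.3, 1.521, -0, 1.321, -0.067], TCP at [0.173, 0.522, 0.205] pointing down, gripper open.
Joint ranges: [-3.03, 3.03], [-0.79, 2.21], [0.23, 2.52], [-1.04, 4.18], [0, 3.07], [-2.55, 2.55]. Speed limits (rad/s): [2.22, 2.22, 2.57, 3.14, 3.14, 3.14].

INTERFACE

Orientations are given as [roll, pitch, yaw] about the fixed x, y, z axes, in that order (R = Rz(yaw) Ry(pitch) Rx(roll)).
In Python, from station import * gives the robot as it stands.
- The arm moves only by the tool send_rows, never from a script. Its argument "series" is text: rows parted by semicolons, each of 7 numbers parted by spaces: the turn, a rotation vector about the tool's x, y, z in units of 5 degrees (1.0 is 5 degrees), then the shift along the tool's x, y, z in cm, then the opening, from -1 (shut) to 1 (fully open). A call has exactly 10 rows; each row is the pose to reach, as a shift and turn from the pose commanded when the call began, along the tool's axes at that moment; what a row does not reach only later rows make up. A row lasts 1/12 s, in which the tool goes at most 41.7 mm and 7.16 degrees, less where a joint would pass 70% of its speed; a pose out of reach is approached as far as the arm can. A call with a gripper value outside its range is refused whole. The fingers move at their own pace and stop on an object; "newtons" is the grip in N (left out, the last holds). Time passes only in rows, so rows that repeat a pose let the fingers close, or fill a call up. It gives the time, the measured TCP pose, the force and the opening at its end, in the units of the state.
- get_obs(): the state, without advancing time (a new reading comes with each control period).
- camera(name): name is "scene" or "top" or "wrist"; returns the picture (480x640x3 uint8, red, green, blue); there is no depth.
- camera_info(name): a dict with "K" (3x3 intrinsics, pixels), "R" (3x3) and "t" (3): a world point X has camera coordinates R X + t; the wrist camera has in their place "mount" (4x4, takes a point from camera to tool coordinates, whose origin is the TCP and whose axes are the tool frame's). Camera axes: x right, y down, z forward; pixel columns grow to the right and rows downward; lengths in m; the calibration is good to about 2 mm. A picture is of the moment at which its call begins: read the wrist's pose just before it. camera_info takes no time and is no camera call.
- hand_in(): hands the job in, once; it reports no verdict.
The state is a dict: "time_s": time; "qpos": joint angles; "joint_vel": joint speeds; "tau": joint torques, N m; "ee_pos": TCP position; "eef_rot": TCP orientation; "force": force on the tool from outside, world axes, zero at the start; "moment": the same for the moment, N m; "grip_width": finger opening in m.
Only numpy, scipy, OpenCV 4.12 (cv2) and the standard library are available. Lean on these libraries where they do the work, as an engineer would, in place of code of your own. Each camera call takes 0.05 s, during which the arm holds its last target. There are 200 camera calls.

TASK

The small black inspection plate on the bench rocks because the foot under its red-dot corner is too short. Press down on the red dot to feel the plate rock, then push the wooden wedge along the bench, thin end first, under that short foot until it is snug, and press firmly on the red dot again to check that the corner no longer gives. Only push and press with the fingertips: lift nothing, leave the plate level and where it stands, leave the other things on the bench alone, and finish with the wedge snug under the foot.

Things in the scene. Friction and masses are not known exactly. Their poses are not given: they have to be found in the camera images.
- plate: Black inspection plate in an aluminium tray, 140 (x) x 110 (y) mm, 2.4 kg, loose, level on three of its four rubber ball feet (x = +-55, y = +-42 mm; the one at -55, +42 is short). Origin on the bench plane under its centre, z up. Flat top 54 mm and tray underside 22 mm above it. A steel V-block, 36 x 36 mm, 30 mm high, is bolted on top at x = 40, y = -25 mm.
- red_dot (a point): Centre of the red dot, 14 mm wide, on the plate's top at x = -50, y = 38 mm of the plate, 54 mm above the bench. Pressed straight down with 3 to 6 N, the unwedged plate rocks here by 4 to 7 mm, down onto the short foot, and comes back by its own weight. A firm check is a press of 8 to 15 N.
- foot_ball (a point): Centre of the short foot's rubber ball (radius 9 mm) at x = -55, y = 42 mm of the plate. The ball's lowest point hangs 4 to 7 mm above the bench, each time different, while the plate stands level.
- wedge: Wooden wedge, 70 (x) x 44 (y) mm, 60 g. Origin at the centre of its underside, x toward the thin end. Ramp from the tip (x = 35 mm, 1.5 mm thick) to x = -20 mm (12 mm thick); behind it a heel block 20 mm high with an upright rear face at x = -35 mm to push on. Sliding takes under 1 N; when the ramp bears on the foot the push grows by 2 to 6 N. Starts before the plate.
- wedge_slope (a point): Middle of the ramp, at x = 7.5, z = 6.75 mm of the wedge. Its z axis is square to the ramp, x runs down the ramp to the thin end, y across. The ramp reaches 28 mm either way along x and 22 mm along y. The ball bears on the ramp when foot_ball lies 9 mm above it along this z.
- oil_cup: White oil cup with a stick, 28 mm wide, 58 mm high; bystander. Origin under its centre.
- movement: Watch movement in its ring holder, 34 mm wide, 12 mm high; bystander. Origin under its centre.
- cream_pot: White pot, 46 mm wide, 47 mm high; bystander. Origin under its centre.
- driver_set: Bundle of fine screwdrivers, 93 x 50 x 15 mm; bystander. Origin under its centre.
- amber_jar: Amber jar with white cap, 41 mm wide, 53 mm high; bystander. Origin under its centre.
Mind the look-alikes: they are no part of the job. What is shaped like the wedge but green is not meant.

How it is judged:
By the outcome, as a careful person would: the job done as asked, in the order asked, and still so for the second after the job is handed in, with the robot touching nothing.
It also fails if it takes over 58 s, if anything falls off the work surface, if the arm or the gripper's body presses on something with over 40 N, if the wrist force passes 120 N, or if a joint passes its speed limit or range.

## Working session

There is one attempt and no reset: what is moved stays moved. The work goes in short steps, Python scripts to look and compute and a tool call to move; the robot and the scene stay as the last step left them, time stands still between calls to the robot, and variables do not carry over. Pictures are saved under pics/ and viewed, on a budget of 10 in all, crops included, one or two more only if the job needs it, and the job is handed in when it is done.

Besides the shell and the picture viewer there is one more tool, called by a JSON object that holds its "fn" and its "kwargs", one argument or row to a line. send_rows: Moves the arm, as the interface text tells. Its arguments: {"type":"object","properties":{"series":{"type":"string"},"newtons":{"type":"number"}},"required":["series"]}

```bash
mkdir -p pics
cat > h.py <<'E'
from station import *
import numpy as np, cv2
def save(n,im): cv2.imwrite('pics/'+n+'.png',im[:,:,::-1])
E
python3 - <<'E'
from h import *
o=get_obs();print({k:np.round(v,3) for k,v in o.items()})
for n in("scene","top"):
    save(n+'0',camera(n)); i=camera_info(n);print(n,i)
print(camera_info("wrist"))
E
```

```text
{'time_s': np.float64(0.0), 'qpos': array([ 1.183,  0.301,  1.522, -0.   ,  1.321, -0.067]), 'joint_vel': array([-0.001,  0.001, -0.001,  0.001,  0.   ,  0.   ]), 'tau': array([ 1.0000e-03, -5.3180e+01, -3.5275e+01,  7.1000e-02,  2.4000e-02,
       -0.0000e+00]), 'ee_pos': array([0.173, 0.522, 0.205]), 'eef_rot': array([-1.571e+00,  1.000e-03,  1.250e+00]), 'force': array([0.644, 0.855, 0.096]), 'moment': array([-0.009, -0.021, -0.003]), 'grip_width': np.float64(0.094)}
scene {'K': array([[447.57808972,   0.        , 320.86080922],
       [  0.        , 447.57808972, 241.62442393],
       [  0.        ,   0.        ,   1.        ]]), 'R': array([[ 0.82106649, -0.57082269, -0.00335888],
       [-0.47267636, -0.67657109, -0.5646491 ],
       [ 0.320042  ,  0.46520212, -0.82532425]]), 't': array([-0.29154908,  0.44046595,  0.62130303])}
top {'K': array([[532.75948961,   0.        , 307.98583587],
       [  0.        , 532.75948961, 236.3484196 ],
       [  0.        ,   0.        ,   1.        ]]), 'R': array([[ 0.01562748, -0.99983499, -0.00926169],
       [-0.99295208, -0.01443023, -0.11763474],
       [ 0.11748168,  0.01103475, -0.99301374]]), 't': array([0.25836853, 0.53430592, 1.07241311])}
{'K': array([[424.8780331 ,   0.        , 319.71285521],
       [  0.        , 424.8780331 , 241.03224581],
       [  0.        ,   0.        ,   1.        ]]), 'mount': array([[ 9.99999913e-01, -2.16498988e-04,  3.55871891e-04,
        -4.16617909e-04],
       [-4.01783465e-04, -2.75831681e-01,  9.61205869e-01,
        -1.80144216e-01],
       [-1.09939356e-04, -9.61205928e-01, -2.75831744e-01,
         8.06797269e-02],
       [ 0.00000000e+00,  0.00000000e+00,  0.00000000e+00,
         1.00000000e+00]])}
```

View pics/top0.png

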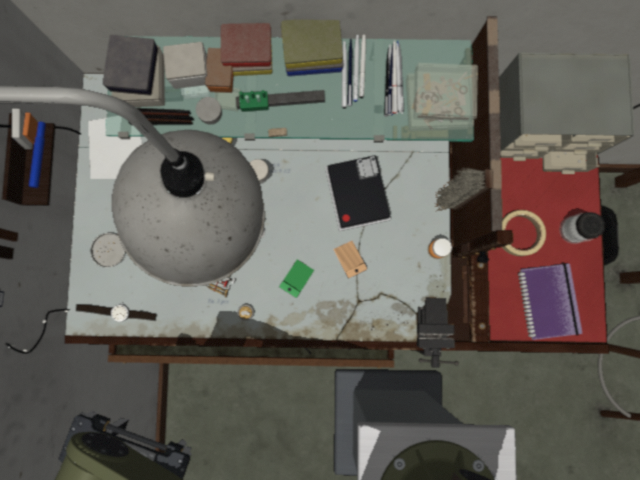

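View pics/scene0.png

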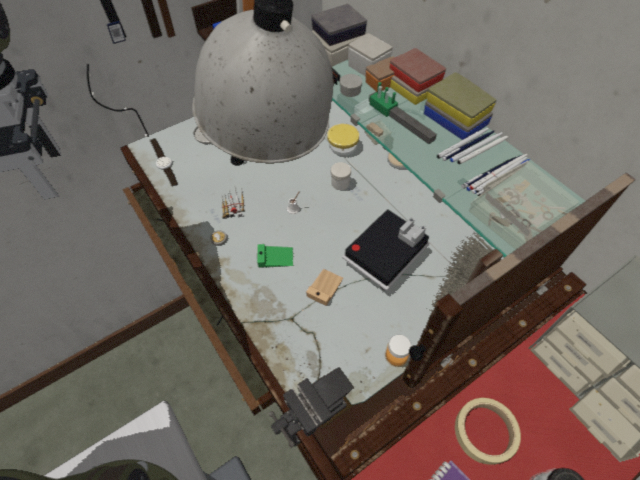

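The top view shows the red dot at about (346,218), the plate centre at about (358,190), the wooden wedge at (351,259) and the green one at (297,278). Next I'll measure plate and wedge.

```bash
cat >> h.py <<'E'
def ray(n,uv,z,T=None):
    i=camera_info(n);K=i['K']
    if T is None: R=i['R'];t=i['t'];c=-R.T@t;A=R.T
    else: M=T@i['mount'];A=M[:3,:3];c=M[:3,3]
    uv=np.atleast_2d(np.asarray(uv,float))
    d=np.c_[uv,np.ones(len(uv))]@np.linalg.inv(K).T@A.T
    return c+d*((z-c[2])/d[:,2])[:,None]
def tool(o):
    from scipy.spatial.transform import Rotation as Ro
    T=np.eye(4);T[:3,:3]=Ro.from_euler('xyz',o['eef_rot']).as_matrix();T[:3,3]=o['ee_pos'];return T
def blobs(m,amin):
    cs=cv2.findContours(m.astype(np.uint8),cv2.RETR_EXTERNAL,cv2.CHAIN_APPROX_NONE)[0]
    return [c for c in cs if cv2.contourArea(c)>amin]
E
python3 - <<'E'
from h import *
for n in("top","scene"):
    im=camera(n);hsv=cv2.cvtColor(im,cv2.COLOR_RGB2HSV);H,S,V=[hsv[:,:,k].astype(int) for k in range(3)]
    box=np.zeros(H.shape,bool)
    if n=="top": box[145:300,280:400]=1
    else: box[205:310,300:435]=1
    red=((H<6)|(H>174))&(S>150)&box
    org=(H>8)&(H<22)&(S>70)&(V>120)&box
    blk=(V<60)&box
    for nm,m,z,a in(("red",red,.054,10),("wood",org,.006,80),("blk",blk,.054,500)):
        for c in blobs(m,a):
            r=cv2.minAreaRect(c);p=cv2.boxPoints(r);print(n,nm,np.round(r[0]),cv2.contourArea(c))
            P=ray(n,np.r_[[r[0]],p],z);print(np.round(P[:,:2],4).tolist())
im=camera("top");save('c1',np.hstack([cv2.resize(im[235:285,325:375],(400,400),interpolation=3),cv2.resize(camera("scene")[262:312,300:350],(400,400),interpolation=3)]))
E
```

```text
top red [346. 217.] 35.0
[[0.5679, 0.1898], [0.5707, 0.1994], [0.5775, 0.1864], [0.5651, 0.1802], [0.5584, 0.1932]]
top wood [350. 259.] 625.0
[[0.4868, 0.1768], [0.5069, 0.212], [0.5275, 0.1724], [0.4669, 0.1417], [0.4465, 0.1811]]
top blk [359. 191.] 2611.0
[[0.6228, 0.1634], [0.6757, 0.2283], [0.6995, 0.1262], [0.5707, 0.0992], [0.5474, 0.1999]]
scene red [356. 247.] 36.5
[[0.5695, 0.193], [0.5682, 0.2023], [0.5791, 0.1947], [0.5708, 0.1838], [0.56, 0.1914]]
scene wood [324. 286.] 626.5
[[0.487, 0.1804], [0.4478, 0.1866], [0.5104, 0.2198], [0.5271, 0.1741], [0.4649, 0.1433]]
scene blk [387. 246.] 2858.0
[[0.6199, 0.1616], [0.543, 0.197], [0.6947, 0.241], [0.6983, 0.1256], [0.5545, 0.0923]]
```

View pics/c1.png

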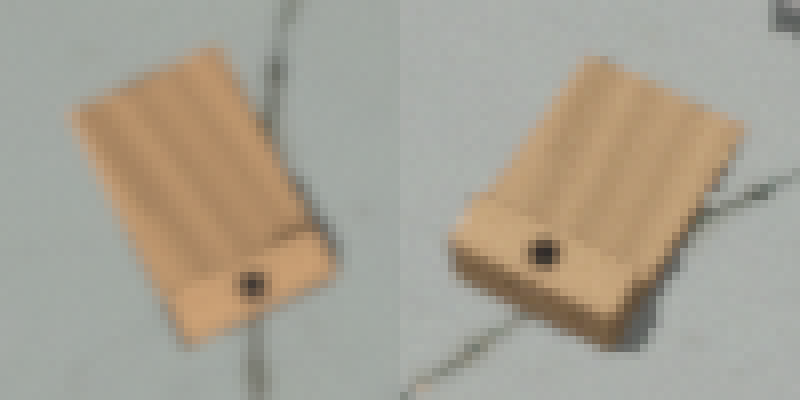

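The crop shows the heel, with its dark hole, on the near side and the thin end pointing towards the plate at about 27° yaw. Before moving I'll locate the lamp, since the arm must clear it, and the moves to the dot.

Run:
```python
from h import *
def P(n): i=camera_info(n); return i['K']@np.c_[i['R'],i['t']]
# lamp socket top & bulb-shade centre (rough)
for a,b in (((182,175),(273,15)),((187,208),(262,95))):
    X=cv2.triangulatePoints(P('top'),P('scene'),np.array(a,float),np.array(b,float));print((X[:3]/X[3]).T)
T=tool(get_obs());print(T[:3,:3].round(3))
for tgt in ((.568,.191,.12),(.45,.28,.2)): print((T[:3,:3].T@(np.array(tgt)-T[:3,3])*100).round(2))
```

```text
[[0.57415707 0.44327439 0.38787212]]
[[0.55245257 0.4723085  0.23149517]]
[[ 0.315 -0.    -0.949]
 [ 0.949 -0.     0.315]
 [-0.    -1.     0.   ]]
[-18.95   8.53 -47.88]
[-14.23   0.53 -33.88]
```

{"fn": "send_rows", "kwargs": {
  "series": "0 1 0 -2.1 0 -3.1 -1;0 2 0 -4.3 0 -6.2 -1;0 3 0 -6.5 0 -9.3 -1;0 4 0 -8.6 0 -12.4 -1;0 5 0 -10.8 0 -15.5 -1;0 6 0 -12.9 0 -18.6 -1;0 7 0 -15 0 -21.7 -1;0 8 0 -17.2 0 -24.8 -1;0 8.9 0 -19.4 0 -28 -1;0 8.9 0 -21.5 0 -31 -1",
  "newtons": 20
}}

```text
time_s: 1.13
ee_pos: [0.4007, 0.2183, 0.2056]
eef_rot: [-1.571, -0.0, 0.468]
force: [1.1, -0.4, -0.8]
grip_width: 0.0308
```

{"fn": "send_rows", "kwargs": {
  "series": "0 0 0 2.5 0 -2.4 -1;0 0 0 5 0 -4.8 -1;0 0 0 7.5 0 -7.2 -1;0 0 0 7.5 0 -7.2 -1;0 0 0 7.5 0 -7.2 -1;0 0 0 7.5 0 -7.2 -1;0 0 0 7.5 0 -7.2 -1;0 0 0 7.5 0 -7.2 -1;0 0 0 7.5 0 -7.2 -1;0 0 0 7.5 0 -7.2 -1"
}}

```text
time_s: 1.97
ee_pos: [0.499, 0.1906, 0.2058]
eef_rot: [-1.571, -0.001, 0.474]
force: [-0.1, -0.6, -0.9]
grip_width: 0.0003
```

Run:
```python
from h import *
o=get_obs();im=camera("wrist");save('w1',im);np.save('T1.npy',tool(o));cv2.imwrite('w1raw.png',im[:,:,::-1]);print(o['ee_pos'],o['force'],o['time_s'])
```

```text
[0.49903733 0.1905946  0.2057659 ] [-0.10587811 -0.62433765 -0.8827826 ] 1.9667
```

View pics/w1.png

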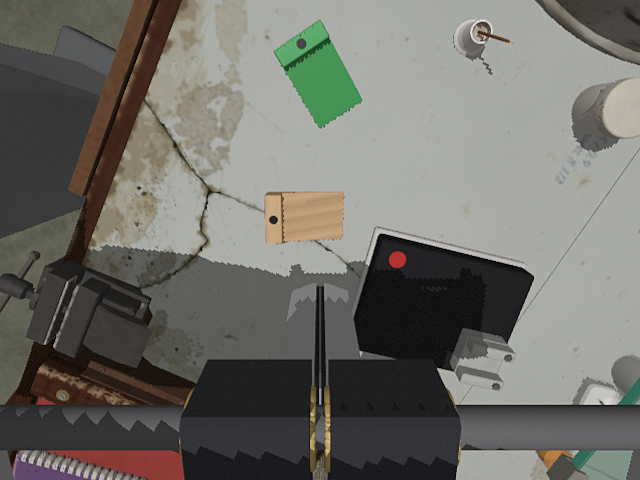

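The wrist view shows the wedge from (265,192) to (344,243), heel to the left, the red dot at (397,260) and the plate's near corners at (376,229) and (355,322).

Run:
```python
from h import *
im=cv2.imread('w1raw.png')[:,:,::-1];T=np.load('T1.npy')
hsv=cv2.cvtColor(im.copy(),cv2.COLOR_RGB2HSV);H,S,V=[hsv[:,:,k].astype(int) for k in range(3)]
b=np.zeros(H.shape,bool);b[215:370,345:545]=1
c=max(blobs(((H<6)|(H>174))&(S>150)&b,20),key=cv2.contourArea);d=ray('wrist',[cv2.minEnclosingCircle(c)[0]],.054,T)[0]
b[:]=0;b[180:255,255:355]=1
w=max(blobs((H>8)&(H<22)&(S>60)&(V>110)&b,200),key=cv2.contourArea)
print('dot',d.round(4));print('woodbox',cv2.boxPoints(cv2.minAreaRect(w)).tolist())
tip=ray('wrist',[(344,192.5),(344,239)],.0015,T);heel=ray('wrist',[(267,193),(266,243)],.02,T);h0=ray('wrist',[(281.5,193),(283.5,242)],.02,T)
print('tip',tip.round(4),'heelrear',heel.round(4), h0.round(4))
pe=ray('wrist',[(376,229),(533,276),(355,322)],.052,T);print('plate',pe.round(4))
yp=np.arctan2(*(pe[1]-pe[0])[[1,0]]);yq=np.arctan2(*(pe[0]-pe[2])[[1,0]])-np.pi/2;print(np.degrees([yp,yq]))
R=lambda a:np.array([[np.cos(a),-np.sin(a)],[np.sin(a),np.cos(a)]])
foot=d[:2]+R((yp+yq)/2)@[-.005,.004];print('foot',foot)
tm=tip.mean(0)[:2];hm=heel.mean(0)[:2];yw=np.arctan2(*(tm-hm)[::-1]);cen=(tm+hm)/2
print('wedge',cen,np.degrees(yw),np.linalg.norm(tm-hm),'foot in wedge',R(-yw)@(foot-cen))
```

```text
dot [0.5694 0.1924 0.054 ]
woodbox [[265.0, 192.0], [343.0, 192.0], [343.0, 243.0], [265.0, 243.0]]
tip [[0.5112 0.2149 0.0015]
 [0.5319 0.1761 0.0015]] heelrear [[0.4495 0.1863 0.02  ]
 [0.468  0.145  0.02  ]] [[0.4607 0.1921 0.02  ]
 [0.4815 0.153  0.02  ]]
plate [[0.5418 0.2066 0.052 ]
 [0.6787 0.2311 0.052 ]
 [0.5662 0.1259 0.052 ]]
[10.15864081 16.82020349]
foot [0.56356682 0.19515703]
wedge [0.49013663 0.1805736 ] 25.438166118640744 0.06948603653771589 foot in wedge [ 0.0725752  -0.01837141]
```

{"fn": "send_rows", "kwargs": {
  "series": "0 0 0 2 2 -1 -1;0 0 0 4 4 -2 -1;0 0 0 6.3 6 -3 -1;0 0 0 6.3 8.5 -3 -1;0 0 0 6.3 11 -3 -1;0 0 0 6.3 13 -3 -1;0 0 0 6.3 14 -3 -1;0 0 0 6.3 14.5 -3 -1;0 0 0 6.3 14.5 -3 -1;0 0 0 6.3 14.5 -3 -1"
}}

```text
time_s: 2.85
ee_pos: [0.5696, 0.1925, 0.0616]
eef_rot: [-1.571, -0.001, 0.473]
force: [1.0, 0.7, -0.6]
grip_width: 0.0007
```

{"fn": "send_rows", "kwargs": {
  "series": "0 0 0 0 0.1 0 -1;0 0 0 0 0.2 0 -1;0 0 0 0 0.3 0 -1;0 0 0 0 0.4 0 -1;0 0 0 0 0.5 0 -1;0 0 0 0 0.6 0 -1;0 0 0 0 0.7 0 -1;0 0 0 0 0.8 0 -1;0 0 0 0 0.9 0 -1;0 0 0 0 0.9 0 -1"
}}

```text
time_s: 3.68
ee_pos: [0.5686, 0.1929, 0.0521]
eef_rot: [-1.57, 0.001, 0.474]
force: [-8.7, 2.4, 12.3]
grip_width: 0.0004
```

{"fn": "send_rows", "kwargs": {
  "series": "0 0 0 0 0 0 -1;0 0 0 0 0 0 -1;0 0 0 0 0 0 -1;0 0 0 0 0 0 -1;0 0 0 0 0 0 -1;0 0 0 0 0 0 -1;0 0 0 0 0 0 -1;0 0 0 0 0 0 -1;0 0 0 0 0 0 -1;0 0 0 0 0 0 -1"
}}

```text
time_s: 4.52
ee_pos: [0.5687, 0.1928, 0.0523]
eef_rot: [-1.57, 0.0, 0.474]
force: [-9.7, 3.2, 11.6]
grip_width: 0.0004
```

Run:
```python
from h import *
o=get_obs();print(o['force'],o['moment'],o['ee_pos'],o['time_s'])
T=tool(o);im=camera("wrist");cv2.imwrite('w2raw.png',im[:,:,::-1]);np.save('T2.npy',T)
save('w2',np.hstack([im[150:470,300:620],camera("scene")[170:330,270:430].repeat(2,0).repeat(2,1)]))
```

```text
[-9.67063853  3.17023492 11.61223581] [ 0.35253214  1.67053953 -0.05137319] [0.5686521  0.19282986 0.05225964] 4.5167
```

View pics/w2.png

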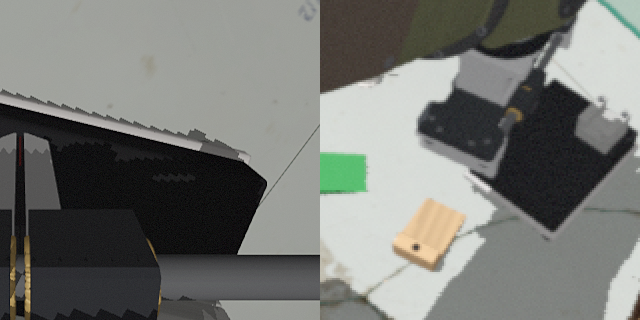

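The press is friction-locked: an 11.6 N push has only moved the dot 1.7 mm, with about 10 N sideways on the tip. As the plate tilts, its top swings outward, so I'll release and press again, letting the tip follow that arc.

{"fn": "send_rows", "kwargs": {
  "series": "0 0 0 0 -0.3 0 -1;0 0 0 0 -0.5 0 -1;0 0 0 0 -0.5 0 -1;0 0 0 0 -0.3 0 -1;0 0 0 0 -0.15 0 -1;0 0 0 -0.02 -0.08 0.06 -1;0 0 0 -0.05 0 0.12 -1;0 0 0 -0.08 0.07 0.18 -1;0 0 0 -0.11 0.15 0.24 -1;0 0 0 -0.11 0.15 0.24 -1"
}}

```text
time_s: 5.45
ee_pos: [0.5669, 0.1942, 0.05]
eef_rot: [-1.57, 0.0, 0.473]
force: [-3.2, 1.6, 6.0]
grip_width: 0.0007
```

Run:
```python
from h import *
o=get_obs();print(o['force'],o['moment'],o['ee_pos'],o['time_s'])
```

```text
[-3.22598698  1.58530434  5.95283406] [ 0.16315523  0.67324591 -0.05568582] [0.56686862 0.19418314 0.04998932] 5.45
```

{"fn": "send_rows", "kwargs": {
  "series": "0 0 0 -0.1 0 0.05 -1;0 0 0 -0.15 0.03 0.1 -1;0 0 0 -0.17 0.06 0.12 -1;0 0 0 -0.18 0.09 0.14 -1;0 0 0 -0.19 0.12 0.16 -1;0 0 0 -0.19 0.12 0.16 -1;0 0 0 -0.19 0.12 0.16 -1;0 0 0 -0.19 0.12 0.16 -1;0 0 0 -0.19 0.12 0.16 -1;0 0 0 -0.19 0.12 0.16 -1"
}}

```text
time_s: 6.28
ee_pos: [0.5646, 0.1945, 0.0487]
eef_rot: [-1.571, 0.0, 0.473]
force: [1.1, 1.8, 2.9]
grip_width: 0.0005
```

{"fn": "send_rows", "kwargs": {
  "series": "0 0 0 0.03 0.03 0.02 -1;0 0 0 0.02 0.06 0.03 -1;0 0 0 0.01 0.09 0.05 -1;0 0 0 0 0.11 0.06 -1;0 0 0 0 0.11 0.06 -1;0 0 0 0 0.11 0.06 -1;0 0 0 0 0.11 0.06 -1;0 0 0 0 0.11 0.06 -1;0 0 0 0 0.11 0.06 -1;0 0 0 0 0.11 0.06 -1"
}}

```text
time_s: 7.12
ee_pos: [0.5644, 0.1949, 0.048]
eef_rot: [-1.571, -0.0, 0.473]
force: [-0.3, -0.7, 7.9]
grip_width: 0.0008
```

The plate rocked about 6 mm, and the short foot touched down at 8 N. Now I'll lift off straight up and look again from the earlier pose.

{"fn": "send_rows", "kwargs": {
  "series": "0 0 0 0 -2 0 -1;0 0 0 0 -5 0 -1;0 0 0 -2 -8.5 1 -1;0 0 0 -4 -12 2 -1;0 0 0 -6 -15.7 2.6 -0.74;0 0 0 -6 -15.7 2.6 -0.74;0 0 0 -6 -15.7 2.6 -0.74;0 0 0 -6 -15.7 2.6 -0.74;0 0 0 -6 -15.7 2.6 -0.74;0 0 0 -6 -15.7 2.6 -0.74"
}}

```text
time_s: 7.95
ee_pos: [0.499, 0.1906, 0.203]
eef_rot: [-1.57, 0.003, 0.473]
force: [0.7, -0.8, 0.1]
grip_width: 0.0121
```

```bash
cat > m.py <<'E'
from h import *
import sys
tag=sys.argv[1]
o=get_obs();T=tool(o);im=camera("wrist");cv2.imwrite(tag+'raw.png',im[:,:,::-1]);np.save(tag+'.npy',T)
hsv=cv2.cvtColor(im,cv2.COLOR_RGB2HSV);H,S,V=[hsv[:,:,k].astype(int) for k in range(3)]
b=np.zeros(H.shape,bool);b[100:400,200:560]=1
print(o['time_s'],o['ee_pos'],np.degrees(o['eef_rot'][2]),o['force'],o['grip_width'])
for c in blobs(((H<6)|(H>174))&(S>150)&b,40): print('dot',cv2.contourArea(c),ray('wrist',[cv2.minEnclosingCircle(c)[0]],.054,T)[0].round(4))
for c in blobs((H>8)&(H<22)&(S>60)&(V>110)&b,300):
    r=cv2.boxPoints(cv2.minAreaRect(c));print('wood',r.round(1).tolist())
    P=ray('wrist',r,.008,T)[:,:2];print(P.round(4).tolist(),P.mean(0).round(4))
E
python3 m.py w3
```

```text
7.95 [0.4989703  0.19058907 0.20303537] 27.10645493286943 [ 0.69688818 -0.77753882  0.13119901] 0.01213338327535982
dot 218.5 [0.5698 0.1917 0.054 ]
wood [[265.0, 193.0], [344.0, 193.0], [344.0, 244.0], [265.0, 244.0]]
[[0.4469, 0.1834], [0.5095, 0.2155], [0.5317, 0.1737], [0.467, 0.1405]] [0.4888 0.1783]
```

{"fn": "send_rows", "kwargs": {
  "series": "0 0 0 -1 3 1.5 -0.74;0 0 0 -2.2 6 3.5 -0.74;0 0 0 -2.2 9.5 3.5 -0.74;0 0 0 -2.2 13 3.5 -0.74;0 0 0 -2.2 16 3.5 -0.74;0 0 0 -2.2 18 3.5 -0.74;0 0 0 -2.2 19 3.5 -0.74;0 0 0 -2.2 19.8 3.5 -0.74;0 0 0 -2.2 19.8 3.5 -0.74;0 0 0 -2.2 19.8 3.5 -0.74"
}}

```text
time_s: 8.83
ee_pos: [0.464, 0.212, 0.0072]
eef_rot: [-1.571, -0.001, 0.473]
force: [0.1, -0.3, 0.9]
grip_width: 0.0123
```

{"fn": "send_rows", "kwargs": {
  "series": "0 0 0 0 0.3 0 -0.74;0 0 0 0 0.3 -0.4 -0.74;0 0 0 0 0.3 -0.8 -0.74;0 0 0 0 0.3 -1.2 -0.74;0 0 0 0 0.3 -1.5 -0.74;0 0 0 0 0.3 -1.8 -0.74;0 0 0 0 0.3 -2.1 -0.74;0 0 0 0 0.3 -2.4 -0.74;0 0 0 0 0.3 -2.7 -0.74;0 0 0 0 0.3 -3 -0.74"
}}

```text
time_s: 9.67
ee_pos: [0.4774, 0.185, 0.0037]
eef_rot: [-1.571, -0.0, 0.473]
force: [-0.2, 0.8, 0.8]
grip_width: 0.0123
```

Run:
```python
from h import *
o=get_obs();print(o['ee_pos'],o['force'],o['time_s'])
save('s4',np.hstack([camera("scene")[180:340,270:430].repeat(2,0).repeat(2,1),camera("top")[170:330,270:430].repeat(2,0).repeat(2,1)]))
```

```text
[0.47739574 0.18495009 0.00366424] [-0.2459243   0.82922403  0.83190795] 9.6667
```

View pics/s4.png

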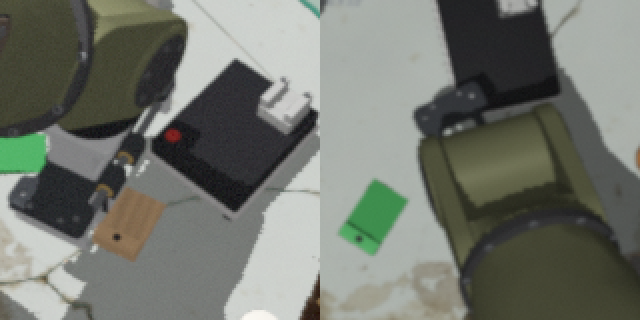

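{"fn": "send_rows", "kwargs": {
  "series": "0 0 0 0 0 1 -0.74;0 0 0 0 -2 1.5 -0.74;0 1 0 0 -5 1.5 -0.74;0 2.4 0 -1 -8 0.5 -0.74;0 3.8 0 -2 -11 -0.5 -0.74;0 5.2 0 -3 -14 -1.5 -0.74;0 6.6 0 -4.1 -17 -3 -0.74;0 8 0 -4.1 -19 -3 -0.74;0 9.4 0 -4.1 -19 -3 -0.74;0 10.8 0 -4.1 -19 -3 -0.74"
}}

```text
time_s: 10.6
ee_pos: [0.4546, 0.1403, 0.195]
eef_rot: [-1.569, -0.002, -0.475]
force: [-0.9, 1.4, -0.8]
grip_width: 0.0123
```

Run:
```python
from h import *
o=get_obs();print(o['ee_pos'],np.degrees(o['eef_rot']),o['qpos'])
```

```text
[0.45457514 0.14029381 0.19502121] [-89.90323618  -0.1185072  -27.23807535] [ 2.22361526e-01  1.41726579e-01  1.73913590e+00 -3.65375738e-05
  1.25806015e+00  6.97765071e-01]
```

Remaining turn is 36° (7.2 units) to reach yaw −63°.

{"fn": "send_rows", "kwargs": {
  "series": "0 1.4 0 0 0 0 -0.74;0 2.8 0 0 0 0 -0.74;0 4.2 0 0 0 0 -0.74;0 5.6 0 0 0 0 -0.74;0 7.2 0 0 0 0 -0.74;0 7.2 0 0 0 0 -0.74;0 7.2 0 0 0 0 -0.74;0 7.2 0 0 0 0 -0.74;0 7.2 0 0 0 0 -0.74;0 7.2 0 0 0 0 -0.74"
}}

```text
time_s: 11.43
ee_pos: [0.4544, 0.1399, 0.1936]
eef_rot: [-1.571, 0.0, -1.095]
force: [-0.7, 0.4, 0.4]
grip_width: 0.0119
```

```bash
python3 m.py w5; cp w5raw.png pics/w5.png
```

```text
11.4333 [0.45438687 0.13992229 0.19361692] -62.76293676905428 [-0.68943463  0.41352429  0.36056736] 0.011893352241309656
dot 1850.5 [ 0.4307 -0.077   0.054 ]
wood [[462.3999938964844, 236.60000610351562], [491.6000061035156, 195.89999389648438], [523.2999877929688, 218.60000610351562], [494.0, 259.29998779296875]]
[[0.4943, 0.0172], [0.5369, 0.0144], [0.5328, -0.0217], [0.4893, -0.0199]] [ 0.5133 -0.0025]
wood [[333.0, 115.0], [348.0, 115.0], [348.0, 182.0], [333.0, 182.0]]
[[0.5335, 0.1683], [0.5392, 0.1573], [0.4905, 0.1311], [0.4846, 0.1426]] [0.5119 0.1498]
wood [[297.0, 115.0], [348.0, 115.0], [348.0, 200.0], [297.0, 200.0]]
[[0.5199, 0.1947], [0.5392, 0.1573], [0.4767, 0.1236], [0.4563, 0.1632]] [0.498  0.1597]
```

View pics/w5.png

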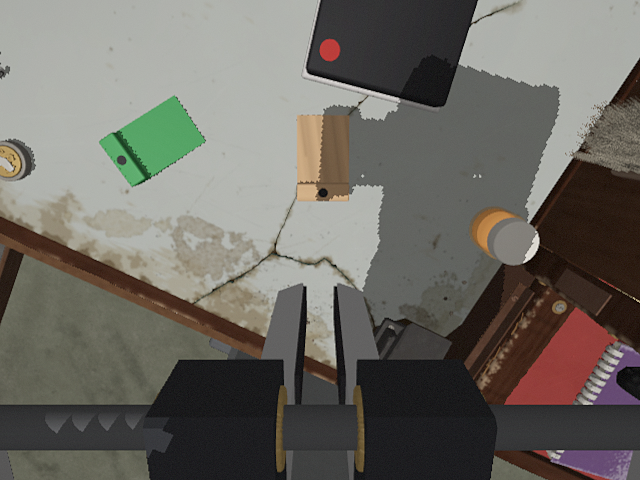

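The wedge at (297–350, 115–200) is square to the image, with its heel nearest. The red dot at (330,50) is almost straight ahead. Next I'll work out the foot and wedge positions in tool axes.

Run:
```python
from h import *
T=np.load('w5.npy')
def tl(uv,z): return ((ray('wrist',uv,z,T)-T[:3,3])@T[:3,:3]*1000).round(1).tolist()
d=ray('wrist',[(330,50)],.054,T)[0];print('dot',d,tl([(330,50)],.054))
a=np.radians(13);f=d+[-.005*np.cos(a)-.004*np.sin(a),-.005*np.sin(a)+.004*np.cos(a),0]
print('foot',f,((f-T[:3,3])@T[:3,:3]*1000).round(1)); print('tip',tl([(297,115),(349,115)],.0015),'rear top',tl([(297,201),(350,201)],.02))
```

```text
dot [0.56986327 0.19127692 0.054     ] [[7.2, 139.6, 126.2]]
foot [0.56409162 0.19404965 0.054     ] [  2.1 139.6 122.3]
tip [[-19.1, 192.1, 83.4], [24.6, 192.1, 83.4]] rear top [[-19.1, 173.6, 13.7], [25.6, 173.6, 13.7]]
```

{"fn": "send_rows", "kwargs": {
  "series": "0 0 0 0.3 3 -0.7 -0.74;0 0 0 0.3 6 -0.7 -0.74;0 0 0 0.3 9 -0.7 -0.74;0 0 0 0.3 12 -0.7 -0.74;0 0 0 0.3 15 -0.7 -0.74;0 0 0 0.3 17 -0.7 -0.74;0 0 0 0.3 18 -0.7 -0.74;0 0 0 0.3 18.7 -0.7 -0.74;0 0 0 0.3 18.7 -0.7 -0.74;0 0 0 0.3 18.7 -0.7 -0.74"
}}

```text
time_s: 12.32
ee_pos: [0.4501, 0.1341, 0.0074]
eef_rot: [-1.57, -0.0, -1.097]
force: [-0.0, 1.1, 1.3]
grip_width: 0.012
```

{"fn": "send_rows", "kwargs": {
  "series": "0 0 0 0 0 0.5 -0.74;0 0 0 0 0 1 -0.74;0 0 0 0 0 1.5 -0.74;0 0 0 0 0 2 -0.74;0 0 0 0 0 2.6 -0.74;0 0 0 0 0 3.2 -0.74;0 0 0 0 0 3.8 -0.74;0 0 0 0 0 4.4 -0.74;0 0 0 0 0 5 -0.74;0 0 0 0 0 5 -0.74"
}}

```text
time_s: 13.15
ee_pos: [0.4951, 0.1572, 0.0066]
eef_rot: [-1.57, -0.0, -1.097]
force: [0.1, 0.2, 0.4]
grip_width: 0.012
```

```bash
python3 m.py w6; cp w6raw.png pics/w6.png
```

```text
13.15 [0.49505968 0.15723337 0.0066475 ] -62.87306480331636 [0.06631863 0.21543863 0.42866508] 0.011970851514394717
dot 1373.0 [0.5696 0.1916 0.054 ]
wood [[265.0, 120.0], [370.0, 120.0], [370.0, 291.0], [265.0, 291.0]]
[[0.556, 0.2132], [0.5754, 0.1754], [0.5102, 0.1393], [0.4885, 0.1816]] [0.5325 0.1774]
```

View pics/w6.png

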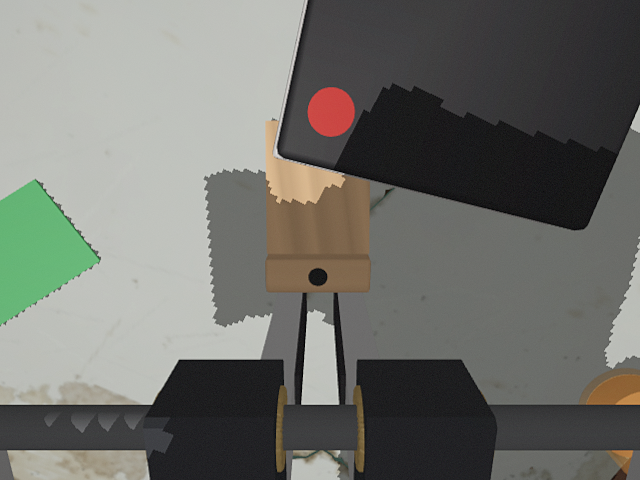

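The wedge is square-on, tip just reaching the foot with about 24 mm to go, and the dot has not moved. I'll continue slowly, watching the push force.

{"fn": "send_rows", "kwargs": {
  "series": "0 0 0 0 0 0.3 -0.74;0 0 0 0 0 0.6 -0.74;0 0 0 0 0 0.9 -0.74;0 0 0 0 0 1.1 -0.74;0 0 0 0 0 1.3 -0.74;0 0 0 0 0 1.5 -0.74;0 0 0 0 0 1.6 -0.74;0 0 0 0 0 1.7 -0.74;0 0 0 0 0 1.7 -0.74;0 0 0 0 0 1.7 -0.74"
}}

```text
time_s: 14.03
ee_pos: [0.5092, 0.1645, 0.0067]
eef_rot: [-1.571, -0.0, -1.097]
force: [-0.0, 0.2, 0.1]
grip_width: 0.0121
```

{"fn": "send_rows", "kwargs": {
  "series": "0 0 0 0 0 0.05 -0.74;0 0 0 0 0 0.1 -0.74;0 0 0 0 0 0.15 -0.74;0 0 0 0 0 0.2 -0.74;0 0 0 0 0 0.25 -0.74;0 0 0 0 0 0.3 -0.74;0 0 0 0 0 0.3 -0.74;0 0 0 0 0 0.3 -0.74;0 0 0 0 0 0.3 -0.74;0 0 0 0 0 0.3 -0.74"
}}

```text
time_s: 14.87
ee_pos: [0.5119, 0.1659, 0.0067]
eef_rot: [-1.571, -0.0, -1.097]
force: [0.0, 0.5, 0.2]
grip_width: 0.0123
```

{"fn": "send_rows", "kwargs": {
  "series": "0 0 0 0 0 0.03 -0.74;0 0 0 0 0 0.06 -0.74;0 0 0 0 0 0.09 -0.74;0 0 0 0 0 0.12 -0.74;0 0 0 0 0 0.15 -0.74;0 0 0 0 0 0.18 -0.74;0 0 0 0 0 0.2 -0.74;0 0 0 0 0 0.2 -0.74;0 0 0 0 0 0.2 -0.74;0 0 0 0 0 0.2 -0.74"
}}

```text
time_s: 15.7
ee_pos: [0.5137, 0.1668, 0.0066]
eef_rot: [-1.571, -0.0, -1.097]
force: [0.1, -0.2, -0.2]
grip_width: 0.0125
```

{"fn": "send_rows", "kwargs": {
  "series": "0 0 0 0 0 0.02 -0.74;0 0 0 0 0 0.04 -0.74;0 0 0 0 0 0.06 -0.74;0 0 0 0 0 0.08 -0.74;0 0 0 0 0 0.1 -0.74;0 0 0 0 0 0.12 -0.74;0 0 0 0 0 0.14 -0.74;0 0 0 0 0 0.15 -0.74;0 0 0 0 0 0.15 -0.74;0 0 0 0 0 0.15 -0.74"
}}

```text
time_s: 16.53
ee_pos: [0.515, 0.1675, 0.0067]
eef_rot: [-1.571, -0.0, -1.097]
force: [-0.2, -0.2, 0.4]
grip_width: 0.012
```

{"fn": "send_rows", "kwargs": {
  "series": "0 0 0 0 0 0.02 -0.74;0 0 0 0 0 0.04 -0.74;0 0 0 0 0 0.06 -0.74;0 0 0 0 0 0.08 -0.74;0 0 0 0 0 0.1 -0.74;0 0 0 0 0 0.12 -0.74;0 0 0 0 0 0.14 -0.74;0 0 0 0 0 0.15 -0.74;0 0 0 0 0 0.15 -0.74;0 0 0 0 0 0.15 -0.74"
}}

```text
time_s: 17.37
ee_pos: [0.5162, 0.1681, 0.0066]
eef_rot: [-1.571, 0.0, -1.098]
force: [-2.2, -1.0, 2.2]
grip_width: 0.0122
```

```bash
python3 m.py w7
```

```text
17.3667 [0.5162472  0.16810273 0.00663659] -62.88319503585454 [-2.22165845 -1.02215214  2.21867469] 0.012166872729210047
dot 1513.0 [0.5698 0.1916 0.054 ]
wood [[265.0, 293.0], [265.0, 122.0], [370.0, 122.0], [370.0, 293.0]]
[[0.5088, 0.1921], [0.5765, 0.2237], [0.5959, 0.1859], [0.5305, 0.1497]] [0.5529 0.1878]
```

The push has risen to about 2.4 N, so the ramp bears on the foot. One more small nudge to make it snug.

{"fn": "send_rows", "kwargs": {
  "series": "0 0 0 0 0 0.01 -0.74;0 0 0 0 0 0.02 -0.74;0 0 0 0 0 0.03 -0.74;0 0 0 0 0 0.04 -0.74;0 0 0 0 0 0.05 -0.74;0 0 0 0 0 0.05 -0.74;0 0 0 0 0 0.05 -0.74;0 0 0 0 0 0.05 -0.74;0 0 0 0 0 0.05 -0.74;0 0 0 0 0 0.05 -0.74"
}}

```text
time_s: 18.25
ee_pos: [0.5168, 0.1684, 0.0066]
eef_rot: [-1.571, -0.0, -1.097]
force: [-3.5, -2.8, 2.7]
grip_width: 0.0121
```

{"fn": "send_rows", "kwargs": {
  "series": "0 0 0 0 0 -0.8 -0.74;0 0 0 0 0 -1.5 -0.74;0 0 0 0 -3 -1.5 -0.74;0 0 0 0 -6.5 -1.5 -0.9;0 0 0 0 -8 0 -1;0 0 0 0.2 -8 2 -1;0 0 0 0.35 -8 4 -1;0 0 0 0.35 -8 5.8 -1;0 0 0 0.35 -7 5.8 -1;0 0 0 0.35 -6 5.8 -1"
}}

```text
time_s: 19.08
ee_pos: [0.5698, 0.1916, 0.0658]
eef_rot: [-1.57, -0.0, -1.097]
force: [-0.9, 0.1, -1.0]
grip_width: 0.0002
```

{"fn": "send_rows", "kwargs": {
  "series": "0 0 0 0 0.4 0 -1;0 0 0 0 0.7 0 -1;0 0 0 0 0.9 0 -1;0 0 0 0 1 0 -1;0 0 0 0 1.1 0 -1;0 0 0 0 1.15 0 -1;0 0 0 0 1.2 0 -1;0 0 0 0 1.25 0 -1;0 0 0 0 1.25 0 -1;0 0 0 0 1.25 0 -1"
}}

```text
time_s: 19.92
ee_pos: [0.57, 0.1917, 0.0542]
eef_rot: [-1.571, -0.0, -1.097]
force: [0.1, -0.5, -0.3]
grip_width: 0.0
```

{"fn": "send_rows", "kwargs": {
  "series": "0 0 0 0 0.03 0 -1;0 0 0 0 0.06 0 -1;0 0 0 0 0.08 0 -1;0 0 0 0 0.1 0 -1;0 0 0 0 0.1 0 -1;0 0 0 0 0.1 0 -1;0 0 0 0 0.1 0 -1;0 0 0 0 0.1 0 -1;0 0 0 0 0.1 0 -1;0 0 0 0 0.1 0 -1"
}}

```text
time_s: 20.75
ee_pos: [0.5701, 0.1918, 0.0536]
eef_rot: [-1.57, -0.0, -1.097]
force: [-2.7, 0.5, 5.6]
grip_width: 0.0005
```

{"fn": "send_rows", "kwargs": {
  "series": "0 0 0 0 0.02 0 -1;0 0 0 0 0.04 -0.01 -1;0 0 0 0 0.06 -0.02 -1;0 0 0 0 0.06 -0.02 -1;0 0 0 0 0.06 -0.02 -1;0 0 0 0 0.06 -0.02 -1;0 0 0 0 0.06 -0.02 -1;0 0 0 0 0.06 -0.02 -1;0 0 0 0 0.06 -0.02 -1;0 0 0 0 0.06 -0.02 -1"
}}

```text
time_s: 21.58
ee_pos: [0.5701, 0.1918, 0.0535]
eef_rot: [-1.57, -0.0, -1.097]
force: [-3.8, 0.6, 9.3]
grip_width: 0.0005
```

{"fn": "send_rows", "kwargs": {
  "series": "0 0 0 0 0.02 -0.03 -1;0 0 0 0 0.02 -0.05 -1;0 0 0 0 0.03 -0.06 -1;0 0 0 0 0.03 -0.06 -1;0 0 0 0 0.03 -0.06 -1;0 0 0 0 0.03 -0.06 -1;0 0 0 0 0.03 -0.06 -1;0 0 0 0 0.03 -0.06 -1;0 0 0 0 0.03 -0.06 -1;0 0 0 0 0.03 -0.06 -1"
}}

```text
time_s: 22.42
ee_pos: [0.57, 0.1917, 0.0535]
eef_rot: [-1.568, -0.0, -1.097]
force: [-1.9, 1.3, 10.8]
grip_width: 0.0005
```

The corner holds at 10.8 N and 53.5 mm height. Now I'll lift straight off and take a final look.

{"fn": "send_rows", "kwargs": {
  "series": "0 0 0 0 -1 0 -1;0 0 0 0 -4 0 -1;0 0 0 0 -7.5 -1 -1;0 0 0 0 -11 -3.5 -1;0 0 0 0 -14 -6.5 -1;0 0 0 0 -14 -9 -1;0 0 0 0 -14 -9 -1;0 0 0 0 -14 -9 -1;0 0 0 0 -14 -9 -1;0 0 0 0 -14 -9 -1"
}}

```text
time_s: 23.25
ee_pos: [0.4896, 0.1505, 0.1918]
eef_rot: [-1.572, 0.0, -1.097]
force: [0.6, -0.0, -0.7]
grip_width: 0.0007
```

```bash
python3 m.py w8
python3 - <<'E'
from h import *
T=np.load('w8.npy');im=cv2.imread('w8raw.png')
save('w8',im[:,:,::-1])
E
```

```text
23.25 [0.48959759 0.15054182 0.19175954] -62.87507968673828 [ 0.55326774 -0.00234117 -0.6847782 ] 0.0006895282097092517
dot 952.0 [ 0.4581 -0.0771  0.054 ]
dot 221.0 [0.5696 0.1917 0.054 ]
wood [[451.5, 270.5], [486.0, 236.0], [513.5, 263.5], [479.0, 298.0]]
[[0.4976, 0.0201], [0.5393, 0.0101], [0.5289, -0.0263], [0.4862, -0.017]] [ 0.513  -0.0033]
wood [[288.0, 100.0], [340.0, 100.0], [340.0, 167.0], [288.0, 167.0]]
[[0.5623, 0.2168], [0.5816, 0.1791], [0.5338, 0.1539], [0.5137, 0.1932]] [0.5479 0.1857]
```

View pics/w8.png

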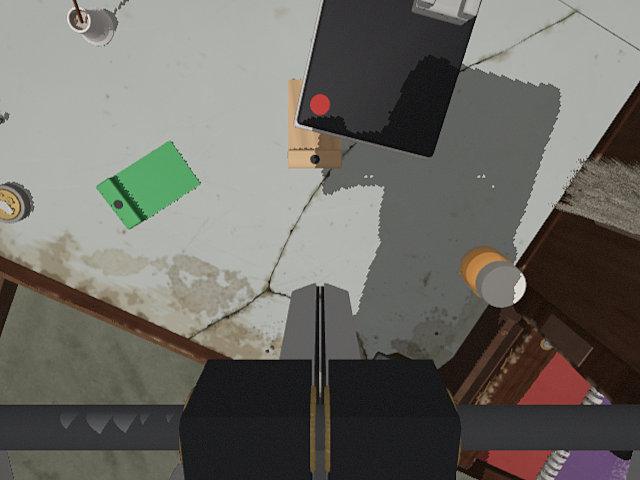

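The wedge lies under the red-dot corner, its rear face at about (288–340, 167). It has not slipped, and the dot is at its original position. Handing in.

```bash
python3 -c "
from station import *
print(hand_in())"
```

```text
the job is handed in; nothing more can be done
None
```

The wedge is snug under the short foot and the red-dot corner no longer gives. I handed the job in at about 23 s, with the arm clear of everything.

1. **Rock test:** I pressed the red dot and the corner went down about 6 mm until the short foot touched the bench.
   - My first straight-down press did not rock it. Friction held the tip, with 11.6 N down and about 10 N sideways, so I released it.
   - I pressed again with the tip following the tilt and it rocked properly. The reading was 3–6 N on the way down and briefly 7.9 N at touchdown.
2. **Wedge:** I nudged it about 20 mm sideways to line it up with the foot. Then I pushed it in thin end first until the push rose from almost nothing to about 4.4 N.
3. **Firm check:** At 10.8 N the dot stayed at 53.5 mm, about 0.5 mm below its nominal height, compared with the 6 mm rock before.

**Last look:** The dot was within about 0.5 mm of where it started, so the plate has not shifted. The wedge's rear face was where I left it, to within about 2 mm. I did not touch the green wedge or the other things on the bench. I did not measure how level the plate is directly; I judged it from the dot height.

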